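Index the sample carousel one notch and start the reading

TASK

Bring the next vial under the reading head: press the carousel's release cap down with your fingertips and, pushing it along, turn the table counter-clockwise (seen from above) to the next notch, where the cap must spring fully up again and lock. Then push the button on the reader's console all the way down and let it go. Press and push only; leave the other things on the bench where they stand.

Things in the scene. Friction and masses are not known exactly. Their poses are not given: they have to be found in the camera images.
- turntable (a joint): Angle of the carousel's round table about its upright axis, 0 at the start, growing counter-clockwise seen from above. The next notch is at 0.785 rad (45 degrees). While the release's lug is in a notch the table is locked (play about 0.02 rad); freed, it turns stiffly (about 1 N at the cap) and stays where it is left.
- release (a joint): How far the release cap is pressed: 0 (up, table locked in a notch) to 0.012 m (bottom). The spring needs about 6 N to start, 10 N at the bottom. From 0.009 m the table is free. Between notches the lug rides under the index plate and the cap stays 8 to 9 mm down even when let go; at a notch it springs up by itself.
- cap_floor (a point): Centre of the dished floor (upper face) of the black round release cap on a bracket at the table's rim, 150 mm from the table's axis, 84 mm above the bench when up. The cap is a shallow cup, 50 mm across inside, 58 mm outside, its rim 14 mm above this floor. It goes straight down when pressed and goes round with the table. z points up.
- turntable_axis (a point): Point on the upright axis of the round aluminium table (212 mm across, top 64 mm above the bench), 84 mm above the bench, at the top of its hub. Eight capped vials are fixed on the table, their tops 110 mm above the bench. Under it lies a fixed steel index plate, 260 mm across, with eight 12 mm notches in its rim. z points up.
- carousel_base: The carousel's fixed grey base, origin on the bench under the table's axis. A fixed white reading head, 195 mm tall, stands beyond the rim (147 to 207 mm from the axis) and reaches in over one vial, at 0.39 rad counter-clockwise of the base's x axis. The cap starts at 2.75 rad counter-clockwise of that x axis, on the robot's side.
- console: Fixed grey box, 100 x 100 x 45 mm, the reader's console, left or right of the carousel, origin under its centre; it carries one white push button.
- read_top (a point): Centre of the top face of the console's round white push button, 28 mm across. It is pressed straight down.
- read (a joint): How far the console's button is pressed, 0 (up) to 0.006 m (fully down, about 5 N); it springs back.
- balance: Fixed laboratory balance, 160 x 130 x 54 mm, on the side opposite the console, origin under its centre. Not used.
- reagent_bottle: Amber bottle, 64 mm across, 150 mm tall, standing loose; origin under its centre. Leave alone.
- beaker: Clear beaker, 72 mm across, 90 mm tall, standing loose; origin under its centre. Leave alone.
- pot: Small white lidded pot, 42 mm across, 50 mm tall, standing loose; origin under its centre. Leave alone.
- spare_vial: Loose amber vial with a white cap, 27 mm across, 46 mm tall, on the bench; origin under its centre. Leave alone.
- spatula: Spatula lying loose on the bench, 170 mm long along its x axis. Leave alone.
- eraser_block: Small black rubber block, 50 x 30 x 18 mm, lying loose between the robot and the carousel; origin under its centre. Leave alone.
Mind the look-alikes: they are no part of the job. What is shaped like the console but blue or purple is not meant.

How it is judged:
By the outcome, as a careful person would: the job done as asked, in the order asked, and still so for the second after the job is handed in, with the robot touching nothing.
It also fails if it takes over 48 s, if anything falls off the work surface, if the arm or the gripper's body presses on something with over 40 N, if the wrist force passes 120 N, or if a joint passes its speed limit or range.

ROBOT

A 7-joint arm with a two-finger parallel gripper is mounted at the origin on the work surface. World frame = base frame: x ahead of the robot, y to its left, z up, the work surface at z = 0. Lengths are in mm, angles in rad, forces in N, time in s.
With the tool pointing down it reaches from about 425 to 925 mm from the base axis. Payload 6.8 kg.
Tool frame: the origin (TCP) lies at the very end of the fingers, on their centre line; the grasp point (between the pads) lies arm.hold_point_z behind it (arm.hold_point_z is the distance from the TCP to the grasp point, in mm); z points along the fingers, y is the direction in which the jaws open and shut (so a half turn about z gives the same grasp; the last joint's range is limited). The gripper opens to 88 mm and grips with 3 to 60 N. Pads are 20 mm wide; open, the fingers measure 115 mm over their backs; the gripper's body (75 mm by 178 mm) begins 61 mm behind the grasp point.
Start: joints at [-1.298, 0.477, 0.022, 1.555, -0.011, 1.109, -0.083], TCP at [250.87, 626.668, 186.064] pointing down, gripper open.
Joint ranges: [-2.96, 2.96], [-0.34, 2.1], [-1.41, 1.46], [0.24, 2.44], [-1.37, 4.51], [0.17, 1.92], [-2.96, 2.96]. Speed limits (rad/s): [2.39, 2.39, 3.14, 3.14, 3.14, 3.14, 3.14].

INTERFACE

Orientations are given as a 3x3 rotation matrix whose columns are the frame's x, y, z axes.
In Python, from plant import readout, snapshot, job, arm gives the robot as it stands.
- The arm moves only by the shell command python3 -m crank 'ROWS' [OPENING] [FORCE]. ROWS is JSON, a list of rows, each a list of 4 numbers: the shift along the tool's x, y, z in units of 40 mm (1.0 is 40 mm), then the turn about the tool's z in units of 5 degrees (1.0 is 5 degrees). In form: [[tx, ty, tz, turn], ...]. A call has 1 to 5 rows; each row shifts and turns the commanded pose from where the row before left it, along the tool's axes as they then stand; what a row does not reach is not made up. A row lasts 1/12 s, in which the tool goes at most 41.7 mm and 7.16 degrees, less where a joint would pass 70% of its speed; a pose out of reach is approached as far as the arm can. A call is refused whole if a number of a shift passes 1 or a number of a turn 1, either way. A call with a gripper value outside its range is refused whole. OPENING is the finger opening in mm, from 0 to 87.8, set as the call begins (- or left out, the last holds). The fingers move at their own pace and stop on an object; FORCE is the grip in N (left out, the last holds). Time passes only in rows, so rows that do not move let the fingers close. It gives the time, the measured TCP pose, the force and the opening at its end, in the units of the state.
- readout.sense(): the state, without advancing time (a new reading comes with each control period).
- snapshot(name): name is "side" or "top" or "wrist"; returns a dict with "image" (400x640x3 uint8, blue, green, red), "range_z" (400x640 float32, mm along the optical axis (not along the pixel's ray), 0 where there is no reading), "intrinsics" (3x3 intrinsics, pixels), "R" (3x3) and "t" (3): a world point X has camera coordinates R X + t. Camera axes: x right, y down, z forward; pixel columns grow to the right and rows downward; lengths in mm; the calibration is good to about 2 mm. A picture is of the moment at which its call begins.
- job.sign_off(): hands the job in, once; it reports no verdict.
The state is a dict: "t": time; "joint_pos": joint angles; "joint_vel": joint speeds; "joint_torque": joint torques, N m; "tool_pos": TCP position; "eef_rot": TCP orientation; "ft_force": force on the tool from outside, world axes, zero at the start; "torque": the same for the moment, N m; "grip_width": finger opening in mm.
Only numpy, scipy, OpenCV 4.12 (cv2) and the standard library are available. Lean on these libraries where they do the work, as an engineer would, in place of code of your own. Each camera call takes 0.05 s, during which the arm holds its last target.

## Working session

There is one attempt and no reset: what is moved stays moved. The work goes in short steps, Python scripts to look and compute and a shell command to move; the robot and the scene stay as the last step left them, time stands still between calls to the robot, and variables do not carry over. Pictures are saved under pics/ and viewed, and the job is handed in when it is done.

```bash
ls; mkdir -p pics; python3 - <<'E'
from plant import readout, snapshot, job, arm
import cv2,numpy as np
s=readout.sense();print(s['t'],s['tool_pos'],s['eef_rot'],s['ft_force'],s['grip_width'],arm.hold_point_z)
for n in("side","top"):
    d=snapshot(n);cv2.imwrite(f'pics/{n}0.png',d['image']);np.savez(f'{n}0.npz',**d);print(n,d['intrinsics'],d['R'],d['t'])
E
```

```text
pics
0.0 [250.65297748 626.04166158 185.10501073] [[-9.28362172e-01  3.71676417e-01 -5.63713628e-04]
 [ 3.71676830e-01  9.28360644e-01 -1.68778468e-03]
 [-1.03980216e-04 -1.77639474e-03 -9.99998417e-01]] [0.26737148 0.51702273 0.47876259] 87.59831688223423 18.700000000000003
side [[430.75357231   0.         314.92268208]
 [  0.         430.75357231 196.53552404]
 [  0.           0.           1.        ]] [[ 0.86362665 -0.50410845 -0.00486589]
 [-0.31494954 -0.53197717 -0.78600705]
 [ 0.39364426  0.68034914 -0.61819839]] [-464.97063068  126.2714277  1189.87863719]
top [[366.11584175   0.         319.68737137]
 [  0.         366.11584175 201.08672682]
 [  0.           0.           1.        ]] [[-0.02181887 -0.99954549 -0.02080261]
 [-0.98087264  0.02542763 -0.19298263]
 [ 0.19342388  0.01619404 -0.98098163]] [ -95.85727733  454.08711487 1267.37015084]
```

View pics/top0.png

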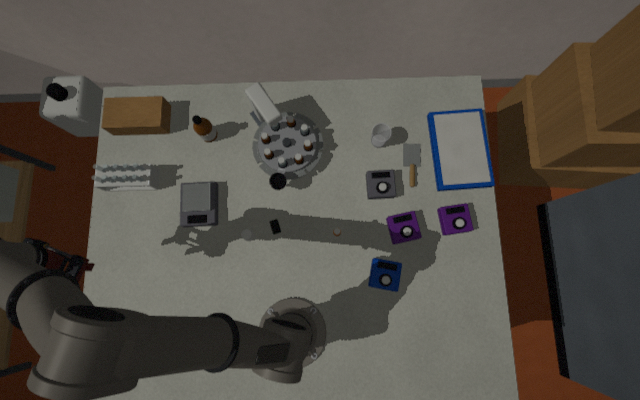

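View pics/side0.png

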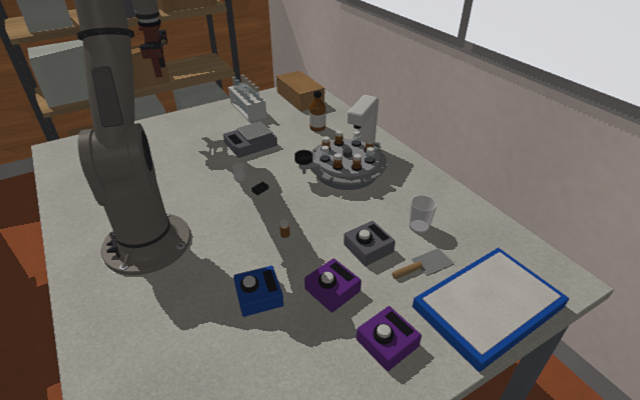

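The top view shows the black cap at (278,181) on the carousel's robot side and the eraser block at (275,227). Console candidates in the top view are grey (381,184), purple (404,227) and (455,219), and blue (386,274). By the description, the grey one is the console. The grey balance at (199,203), on the other side, isn't used. Next I'll check close crops and measure.

```bash
cat > h.py <<'E'
import numpy as np
def load(n):
    d=np.load(n+'.npz');return d
def ray(d,u,v,z):
    K,R,t=d['intrinsics'],d['R'],d['t'];c=-R.T@t
    r=R.T@np.linalg.inv(K)@np.array([u,v,1.]);return c+r*(z-c[2])/r[2]
def dep(d,u,v):
    K,R,t=d['intrinsics'],d['R'],d['t'];z=d['range_z'][int(round(v)),int(round(u))]
    return R.T@(np.linalg.inv(K)@np.array([u,v,1.])*z-t)
def proj(d,X):
    p=d['intrinsics']@(d['R']@np.array(X,float)+d['t']);return p[:2]/p[2]
E
python3 - <<'E'
from h import *;import cv2
np.set_printoptions(precision=1,suppress=True)
d=load('top0');im=d['image']
a=cv2.resize(im[85:215,240:330],None,fx=6,fy=6)[:600];b=cv2.resize(im[160:205,360:405],None,fx=6,fy=6)
out=np.zeros((600,800,3),np.uint8);a=cv2.resize(im[100:200,240:330],(540,600));out[:,:540]=a;out[:260,540:800]=cv2.resize(b,(260,260))
s=load('side0')['image'];out[300:540,540:800]=cv2.resize(s[215:270,335:395],(260,240));cv2.imwrite('pics/crop0.png',out)
# black cap mask
g=im.max(2);m=((g<45)).astype(np.uint8);m[:165]=0;m[196:]=0;m[:,:262]=0;m[:,295:]=0
n,l,st,ce=cv2.connectedComponentsWithStats(m);print(st,ce)
d2=load('side0')
for p in [(278,181),(381,184),(382,187),(288,143)]: print(p,dep(d,*p))
print(ray(d,278,181,98),ray(d,382,187,60))
E
```

```text
[[     0      0    640    400 255765]
 [   279    165      9      3     17]
 [   270    173     17     17    218]] [[319.5 199.5]
 [283.2 165.9]
 [277.8 180.6]]
(278, 181) [518.5  37.1  87.3]
(381, 184) [ 502.2 -324.6   69.9]
(382, 187) [ 492.1 -328.    66.4]
(288, 143) [659.2   1.7  82.7]
[515.7  35.7  98. ] [ 493.5 -329.1   60. ]
```

View pics/crop0.png

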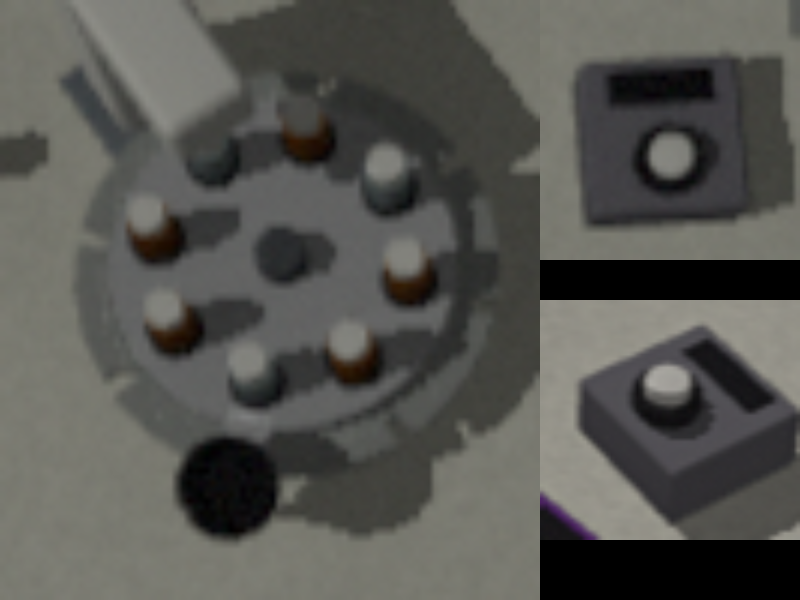

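The crop confirms it. The cap is a black cup at about (278,181), the hub is at about (287,142), and the grey console's white button is at about (383,187), with the screen side away from the robot.

```bash
python3 - <<'E'
from h import *;import cv2
np.set_printoptions(precision=1,suppress=True)
d=load('top0');s=load('side0')
ax=ray(d,286.8,142.2,84);cap=ray(d,277.8,180.6,98);print(ax,cap,np.linalg.norm((cap-ax)[:2]))
im=d['image'];m=(im.min(2)>130).astype(np.uint8);
sub=np.zeros_like(m);sub[175:198,372:393]=m[175:198,372:393]
n,l,st,ce=cv2.connectedComponentsWithStats(sub);print(st[1:],ce[1:])
for i in range(1,n):
  if st[i,4]>20:
    ys,xs=np.where(l==i);P=np.array([dep(d,x,y) for x,y in zip(xs,ys)]);print(np.median(P,0),np.percentile(P[:,2],[10,50,90]),ray(d,*ce[i],66))
im=s['image'];m=(im.min(2)>130).astype(np.uint8);sub=np.zeros_like(m);sub[225:246,352:378]=m[225:246,352:378]
n,l,st,ce=cv2.connectedComponentsWithStats(sub);print(st[1:],ce[1:])
for i in range(1,n):
  if st[i,4]>20:
    ys,xs=np.where(l==i);P=np.array([dep(s,x,y) for x,y in zip(xs,ys)]);print(np.median(P,0),np.percentile(P[:,2],[10,50,90]),ray(s,*ce[i],66))
# cap in side
im=s['image'];m=(im.max(2)<45).astype(np.uint8);sub=np.zeros_like(m);sub[140:175,285:325]=m[140:175,285:325]
n,l,st,ce=cv2.connectedComponentsWithStats(sub);print(st[1:],ce[1:]);print(proj(s,cap),proj(s,ax))
for i in range(1,n):
  if st[i,4]>20:
    ys,xs=np.where(l==i);P=np.array([dep(s,x,y) for x,y in zip(xs,ys)]);print(P.min(0),np.median(P,0),P.max(0))
for n_,u,v in[('bottle',207,130),('vial',337,232),('eraser',275,227),('balance',199,203),('pot',246,235),('beaker',381,136)]: print(n_,dep(d,u,v))
E
```

```text
[661.9   5.9  84. ] [517.2  36.3  98. ] 147.89317161416557
[] []
[[352 225   8   4  19]
 [359 230  10   6  49]] [[354.6 225.9]
 [363.9 232.6]]
[ 495.1 -328.9   66. ] [64.  66.  67.1] [ 494.1 -329.    66. ]
[[295 151  17  14 208]
 [321 159   4   3   8]] [[303.3 157.2]
 [322.5 160.2]]
[303.1 154.3] [346.6 150. ]
[ -27.1 -976.8   76.7] [516.8  36.4  86.7] [544.4  69.1 832.6]
bottle [710.4 290.3 100. ]
vial [ 338.8 -165.    48.1]
eraser [365.2  56.7  20.8]
balance [453.1 323.1  57.1]
pot [335.8 154.9  48.7]
beaker [ 704.6 -344.5    7.4]
```

Cap is at about (517,36), the axis at about (663,6) and the button at about (494.5,-329,66). I'll close the fingers and move above the cap at the present height, which clears everything on the path.

```bash
python3 -m crank '[[-0.3,-0.3,0,0],[-0.6,-0.6,0,0],[-0.6,-0.6,0,0],[-0.6,-0.6,0,0],[-0.6,-0.6,0,0]]' 0 20
python3 -m crank '[[-0.6,-0.6,0,0],[-0.6,-0.6,0,0],[-0.6,-0.6,0,0],[-0.6,-0.6,0,0],[-0.6,-0.6,0,0]]'
python3 -m crank '[[-0.6,-0.6,0,0],[-0.6,-0.6,0,0],[-0.6,-0.6,0,0],[-0.6,-0.6,0,0],[-0.6,-0.5,0,0]]'
python3 -m crank '[[-0.6,-0.5,0,0],[-0.5,-0.4,0,0],[-0.4,-0.4,0,0],[-0.2,-0.2,0,0],[0,0,0,0]]'
python3 - <<'E'
from plant import readout, snapshot
import cv2,numpy as np
s=readout.sense();print(s['t'],s['tool_pos'],s['eef_rot'],s['ft_force'],s['grip_width'],s['joint_pos'])
for n in("wrist","top"):
    d=snapshot(n);cv2.imwrite(f'pics/{n}1.png',d['image']);np.savez(f'{n}1.npz',**d)
E
```

```text
t: 0.52
tool_pos: [311.2, 484.5, 185.5]
eef_rot: [[-0.928, 0.371, -0.0], [0.371, 0.928, -0.001], [0.0, -0.001, -1.0]]
ft_force: [-0.1, -0.3, 0.3]
grip_width: 57.8
t: 0.93
tool_pos: [378.0, 328.4, 185.8]
eef_rot: [[-0.928, 0.372, -0.0], [0.372, 0.928, -0.0], [0.0, -0.0, -1.0]]
ft_force: [0.9, -0.0, -0.2]
grip_width: 24.6
t: 1.35
tool_pos: [446.0, 175.7, 185.9]
eef_rot: [[-0.928, 0.372, -0.001], [0.372, 0.928, -0.0], [0.0, -0.0, -1.0]]
ft_force: [0.2, 0.4, -0.2]
grip_width: 0.3
t: 1.77
tool_pos: [487.5, 93.9, 185.9]
eef_rot: [[-0.927, 0.376, -0.0], [0.376, 0.927, -0.001], [-0.0, -0.001, -1.0]]
ft_force: [0.5, 1.3, 0.2]
grip_width: 0.4
1.7667 [487.53139883  93.88856217 185.88214068] [[-9.26555165e-01  3.76158902e-01 -7.86119053e-05]
 [ 3.76158755e-01  9.26554573e-01 -1.10180430e-03]
 [-3.41615276e-04 -1.05045302e-03 -9.99999390e-01]] [0.49121458 1.28855045 0.22895404] 0.4215568944407286 [-0.5885418   0.18169208  0.30961832  1.99024097 -0.06511651  0.97948983
  0.93779663]
```

View pics/wrist1.png

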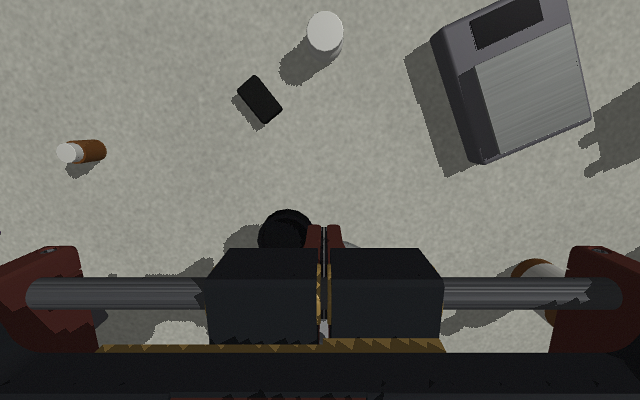

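The wrist view shows the cap at about (287,233), left of the fingertips and partly hidden, and the eraser at (260,100). I'll fit the cap's rim there.

```bash
python3 - <<'E'
from h import *;import cv2
np.set_printoptions(precision=1,suppress=True)
d=load('wrist1');im=d['image']
m=(im.max(2)<50).astype(np.uint8);
cv2.imwrite('pics/m.png',cv2.resize(np.hstack([im[195:260,240:330],cv2.cvtColor(m[195:260,240:330]*255,cv2.COLOR_GRAY2BGR)]),None,fx=4,fy=4,interpolation=0))
# upper-left rim: for each column, topmost dark pixel
pts=[]
for u in range(260,306):
    c=np.where(m[200:245,u])[0]
    if len(c): pts.append(ray(d,u,200+c[0],98)[:2])
for v in range(215,245):
    c=np.where(m[v,245:300])[0]
    if len(c): pts.append(ray(d,245+c[0]-0.5,v,98)[:2])
p=np.array(pts);c=None
from scipy.optimize import least_squares
r=least_squares(lambda q:np.hypot(*(p-q[:2]).T)-29,[517,36],loss='soft_l1');print(r.x,np.abs(r.fun).mean(),len(p))
r=least_squares(lambda q:np.hypot(*(p-q[:2]).T)-q[2],[517,36,29],loss='soft_l1');print(r.x)
d=load('top1');
E
```

```text
[514.2  43.9] 0.7237080495236556 76
[517.7  44.3  32. ]
```

View pics/m.png

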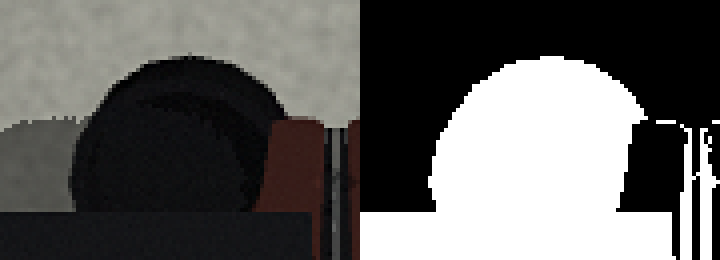

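```bash
cat > fit.py <<'E'
from h import *;import cv2
from scipy.optimize import least_squares
def capfit(d,box,guess,z=98,thr=50):
    im=d['image'];u0,u1,v0,v1=box
    m=np.zeros(im.shape[:2],np.uint8);m[v0:v1,u0:u1]=(im.max(2)<thr)[v0:v1,u0:u1]
    pts=[]
    for u in range(u0,u1):
        c=np.where(m[v0:v1,u])[0]
        if len(c): pts.append(ray(d,u,v0+c[0]-.5,z)[:2])
    p=np.array(pts)
    r=least_squares(lambda q:np.hypot(*(p-q[:2]).T)-29,guess,loss='soft_l1')
    return r.x,np.abs(r.fun).mean(),len(p)
E
python3 - <<'E'
from plant import readout, snapshot
from fit import *
s=readout.sense();print(s['t'],s['tool_pos'],s['joint_vel'].__repr__())
d=snapshot('wrist');np.savez('wrist2.npz',**d);cv2.imwrite('pics/wrist2.png',d['image'])
s=readout.sense();print(s['t'],s['tool_pos'])
print(d['R'].T@-d['t'])
print(capfit(d,(255,307,200,240),[517,36]))
d=load('top1');im=d['image'];cv2.imwrite('pics/top1c.png',cv2.resize(im[100:220,220:340],None,fx=5,fy=5))
m=(im.max(2)<45).astype(np.uint8);
print('wrist proj of top est',proj(load('wrist2'),[517,36.4,98]))
w=load('wrist2')
for u,v in[(280,230),(285,235),(270,235)]:print(dep(w,u,v))
print('pot lid', dep(w,325,30), 'eraser',dep(w,260,98))
for n in ['top0','side0']:
  D=load(n);print(n,proj(D,dep(w,260,98)))
E
```

```text
1.8667 [486.5661195   97.22839891 185.8247507 ] array([-0.01910465, -0.00245217, -0.02093864,  0.00232881, -0.00148871,
        0.00272738, -0.00214825])
1.9167 [486.37618403  97.98360915 185.85102258]
[425.74549962 122.97519346 383.29137798]
(array([513.80109703,  45.04833362]), np.float64(0.41403398478447595), 52)
wrist proj of top est [278.54332145 243.79377694]
[507.87978568  39.77596073  83.13424728]
[515.53996922  42.05798314  81.63026868]
[425.74549962 122.97519346 383.29137798]
pot lid [337.1859737  160.33926784  48.02753044] eraser [367.13829883  65.96224914  15.67705676]
top0 [272.64622409 226.69768479]
side0 [257.92381052 184.97044991]
```

View pics/top1c.png

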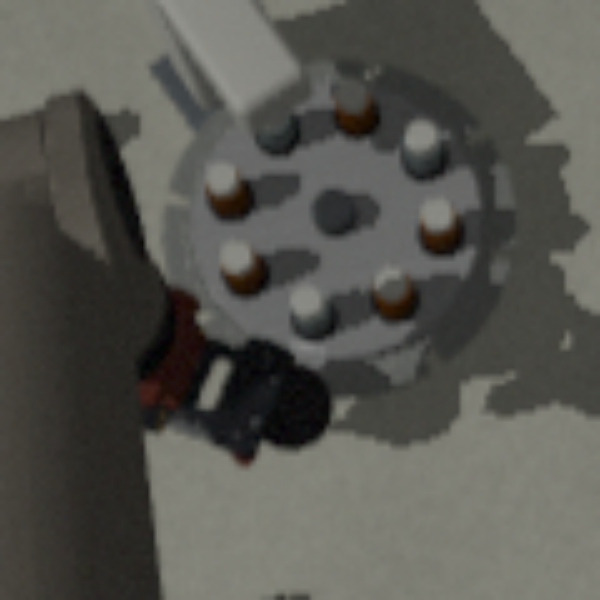

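View pics/wrist2.png

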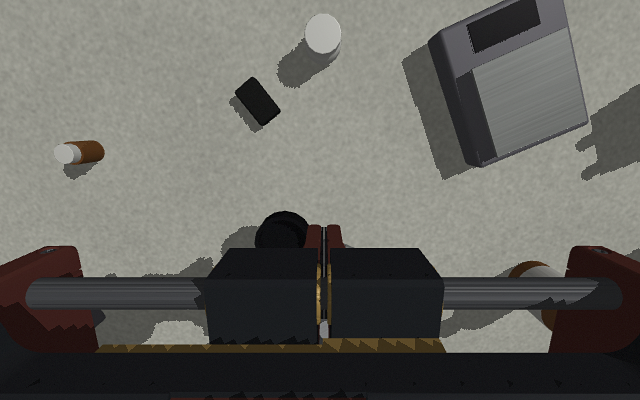

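```bash
python3 - <<'E'
from plant import readout, snapshot
from fit import *
np.set_printoptions(precision=2,suppress=True)
s=readout.sense();print(s['t'],s['tool_pos'],s['ft_force'])
T=np.array(s['tool_pos'])
for n in('wrist','top','side'):
    d=snapshot(n);np.savez(n+'3.npz',**d);cv2.imwrite(f'pics/{n}3.png',d['image']);print(n,'tip',proj(d,T),'cap',proj(d,[517,36.4,98]),'tip@cap h',proj(d,[T[0],T[1],98]))
s=readout.sense();print(s['t'],s['tool_pos'],s['eef_rot'])
w=load('wrist3');print(capfit(w,(250,307,200,240),[517,36]));print(np.array(s['eef_rot']).T@w['R'].T)
im=load('side3')['image'];cv2.imwrite('pics/side3c.png',cv2.resize(im[80:200,230:390],None,fx=5,fy=5))
E
```

```text
1.9167 [486.38  97.98 185.85] [0.26 1.22 0.36]
wrist tip [321.71 223.88] cap [277.86 244.13] tip@cap h [322.19 195.66]
top tip [255.11 183.61] cap [277.79 180.65] tip@cap h [260.03 189.7 ]
side tip [284.15 123.8 ] cap [303.09 154.35] tip@cap h [285.49 148.08]
2.0667 [486.39  98.34 185.93] [[-0.93  0.37 -0.  ]
 [ 0.37  0.93  0.  ]
 [ 0.    0.   -1.  ]]
(array([513.73,  45.01]), np.float64(0.42998837728969186), 53)
[[-0.   -0.97 -0.24]
 [ 1.   -0.   -0.  ]
 [-0.   -0.24  0.97]]
```

View pics/side3c.png

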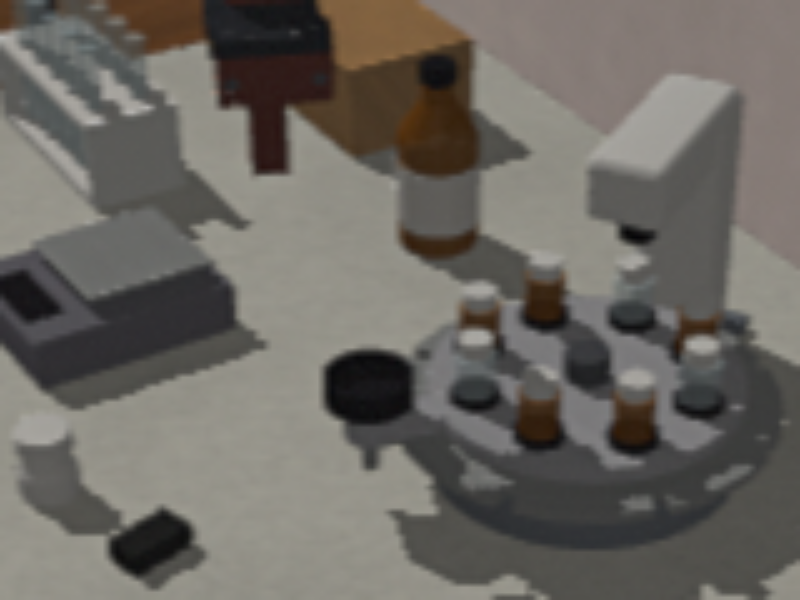

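The fingers seem to end about 9 px above the projected tip. I'll zoom in and check with depth.

```bash
python3 - <<'E'
from fit import *
np.set_printoptions(precision=1,suppress=True)
d=load('side3');im=d['image']
cv2.imwrite('pics/z.png',np.hstack([cv2.resize(im[75:135,260:310],(500,600),interpolation=0)]))
for v in range(104,128,2): print(v,[tuple(dep(d,u,v).round(0)) for u in (282,284,286)])
d=load('top3');print('top')
for v in range(176,192,2): print(v,[tuple(dep(d,u,v).round(0)) for u in (252,256,260,264,268)])
E
```

```text
104 [(np.float64(478.0), np.float64(88.0), np.float64(259.0)), (np.float64(485.0), np.float64(89.0), np.float64(256.0)), (np.float64(489.0), np.float64(83.0), np.float64(258.0))]
106 [(np.float64(479.0), np.float64(90.0), np.float64(251.0)), (np.float64(486.0), np.float64(90.0), np.float64(249.0)), (np.float64(489.0), np.float64(83.0), np.float64(252.0))]
108 [(np.float64(478.0), np.float64(90.0), np.float64(245.0)), (np.float64(483.0), np.float64(87.0), np.float64(245.0)), (np.float64(491.0), np.float64(89.0), np.float64(242.0))]
110 [(np.float64(481.0), np.float64(96.0), np.float64(235.0)), (np.float64(486.0), np.float64(93.0), np.float64(235.0)), (np.float64(490.0), np.float64(88.0), np.float64(236.0))]
112 [(np.float64(480.0), np.float64(94.0), np.float64(229.0)), (np.float64(486.0), np.float64(93.0), np.float64(228.0)), (np.float64(490.0), np.float64(89.0), np.float64(229.0))]
114 [(np.float64(476.0), np.float64(88.0), np.float64(226.0)), (np.float64(482.0), np.float64(87.0), np.float64(226.0)), (np.float64(489.0), np.float64(87.0), np.float64(224.0))]
116 [(np.float64(657.0), n
[... 2705 characters left out ...]
np.float64(438.0), np.float64(41.0), np.float64(348.0)), (np.float64(438.0), np.float64(30.0), np.float64(346.0))]
188 [(np.float64(515.0), np.float64(145.0), np.float64(6.0)), (np.float64(517.0), np.float64(131.0), np.float64(-1.0)), (np.float64(439.0), np.float64(57.0), np.float64(322.0)), (np.float64(433.0), np.float64(42.0), np.float64(346.0)), (np.float64(432.0), np.float64(30.0), np.float64(349.0))]
190 [(np.float64(508.0), np.float64(146.0), np.float64(3.0)), (np.float64(507.0), np.float64(130.0), np.float64(7.0)), (np.float64(508.0), np.float64(116.0), np.float64(1.0)), (np.float64(428.0), np.float64(42.0), np.float64(341.0)), (np.float64(427.0), np.float64(30.0), np.float64(346.0))]
```

View pics/z.png

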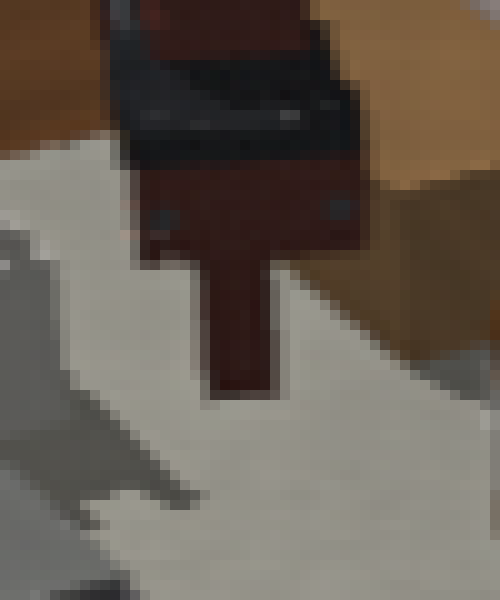

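```bash
python3 - <<'E'
from fit import *
np.set_printoptions(precision=1,suppress=True)
w=load('wrist3');T=[486.4,98.2,185.9]
print('tip+36',proj(w,[486.4,98.2,222]))
for v in (222,225,228,232,238,244): print(v,[(dep(w,u,v).round(0)) for u in (312,316,320,327,332,336)])
im=w['image'];a=cv2.resize(im[205:265,280:360],(800,600),interpolation=0);cv2.imwrite('pics/zw.png',a)
d=load('side0');print('start tip',proj(d,[250.65,626,185.1]));im=d['image']
cv2.imwrite('pics/zs.png',cv2.resize(im[0:80,110:190],(600,600),interpolation=0))
d=load('side3');print('bench etc', dep(d,200,330),dep(d,450,300),dep(w,150,200),dep(w,450,50))
E
```

```text
tip+36 [321.7 243.5]
222 [array([537.,  62.,  -2.]), array([538.,  68.,  -1.]), array([541.,  72.,  -2.]), array([545.,  81.,  -2.]), array([547.,  88.,  -2.]), array([548.,  93.,  -0.])]
225 [array([474.,  97., 223.]), array([475.,  99., 222.]), array([545.,  71.,  -2.]), array([548.,  80.,  -0.]), array([478., 108., 224.]), array([479., 110., 223.])]
228 [array([474.,  97., 227.]), array([474., 100., 228.]), array([476., 102., 227.]), array([476., 105., 229.]), array([478., 108., 228.]), array([479., 110., 228.])]
232 [array([474.,  98., 235.]), array([475., 100., 234.]), array([475., 102., 235.]), array([477., 105., 234.]), array([478., 108., 235.]), array([478., 110., 234.])]
238 [array([474.,  98., 243.]), array([474., 100., 244.]), array([475., 102., 243.]), array([477., 105., 242.]), array([478., 107., 242.]), array([478., 109., 243.])]
244 [array([474.,  98., 251.]), array([475., 100., 251.]), array([478., 101., 244.]), array([480., 104., 243.]), array([477., 107., 251.]), array([479., 109., 250.])]
start tip [162.8  80.5]
bench etc [  36.4 -348.2    0.5] [ 552.4 -588.5   36.9] [ 427.4 -126.4   -0.1] [401.8 278.7  38.4]
```

View pics/zw.png

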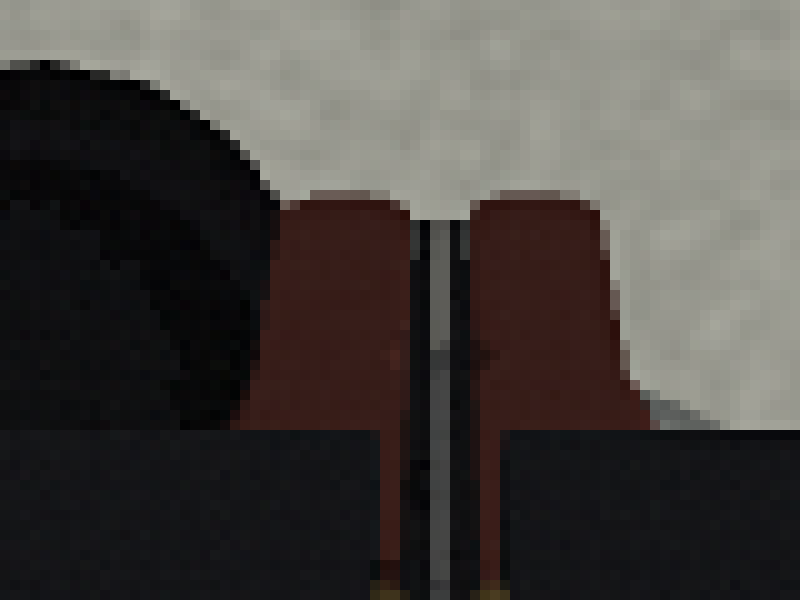

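View pics/zs.png

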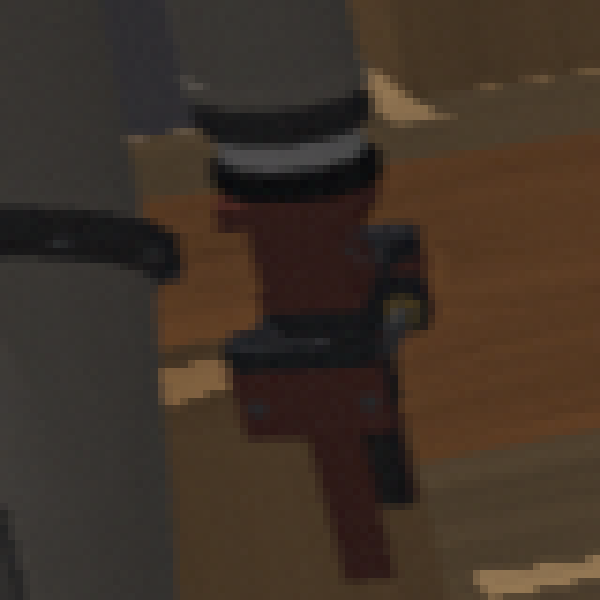

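```bash
python3 - <<'E'
from fit import *
np.set_printoptions(precision=1,suppress=True)
d=load('side0')
for s in(-1,1):
  for z in (185,222): print(s,z,proj(d,np.array([250.65,626,z])+s*50*np.array([.372,.928,0])))
for v in range(58,80,2): print(v,[dep(d,u,v).round(0) for u in (156,158,160,162)])
E
```

```text
-1 185 [161.1  86. ]
-1 222 [158.7  76.2]
1 185 [164.5  75.2]
1 222 [162.3  65.7]
58 [array([235., 568., 291.]), array([259., 667., 255.]), array([266., 665., 254.]), array([273., 664., 254.])]
60 [array([233., 563., 286.]), array([241., 573., 281.]), array([264., 662., 248.]), array([273., 673., 243.])]
62 [array([234., 575., 275.]), array([240., 575., 274.]), array([263., 668., 239.]), array([270., 665., 239.])]
64 [array([232., 578., 267.]), array([237., 563., 271.]), array([261., 662., 234.]), array([268., 665., 231.])]
66 [array([231., 577., 261.]), array([237., 573., 261.]), array([260., 666., 225.]), array([268., 671., 222.])]
68 [array([229., 578., 254.]), array([235., 573., 254.]), array([ 414., 1564., -118.]), array([ 425., 1564., -121.])]
70 [array([228., 582., 245.]), array([233., 568., 249.]), array([241., 575., 245.]), array([ 426., 1583., -139.])]
72 [array([226., 576., 240.]), array([233., 580., 237.]), array([237., 565., 241.]), array([ 419., 1563., -143.])]
74 [array([225., 581., 231.]), array([230., 574., 233.]), array([237., 574., 231.]), array([ 415., 1553., -151.])]
76 [array([223., 578., 226.]), array([231., 586., 221.]), array([235., 572., 225.]), array([ 417., 1581., -173.])]
78 [array([ 379., 1566., -172.]), array([ 389., 1558., -171.]), array([ 401., 1563., -176.]), array([ 409., 1550., -173.])]
```

Side and wrist depth both put the visible fingertip about 36 mm above the reported TCP height, while the lateral position agrees. So I'll descend on force and not trust the reported z. The wrist fit was biased by the cap's near side wall, so I'll fit the rim-top points from depth instead.

```bash
python3 - <<'E'
from fit import *
np.set_printoptions(precision=1,suppress=True)
def cloud(d,u0,u1,v0,v1):
    K=d['intrinsics'];uu,vv=np.meshgrid(np.arange(u0,u1),np.arange(v0,v1));z=d['range_z'][v0:v1,u0:u1]
    P=np.linalg.inv(K)@np.stack([uu.ravel(),vv.ravel(),np.ones(uu.size)])*z.ravel();return (d['R'].T@(P-d['t'][:,None])).T
for n,b in(('wrist3',(250,307,200,246)),('top0',(265,292,168,195)),('side0',(290,318,145,172))):
    P=cloud(load(n),*b);k=np.abs(P[:,2]-98)<5 if n!='top0' else np.abs(P[:,2]-98)<6
    Q=P[k][:,:2]
    print(n,len(Q),Q.min(0),Q.max(0))
    r=least_squares(lambda q:np.hypot(*(Q-q).T)-27,[517,38],loss='soft_l1');print(r.x,np.abs(r.fun).mean())
d=load('top0');P=cloud(d,381-25,381+25,160,205);k=P[:,2]>62;Q=P[k];print('button',len(Q),Q.mean(0),Q.min(0),Q.max(0))
E
```

```text
wrist3 344 [488.4  12.9] [520.8  68.7]
[517.4  40.4] 1.1444322035998291
top0 74 [487.   10.7] [545.   67.4]
[516.4  38.4] 1.2233597700175518
side0 66 [487.9   6.5] [545.1  67.2]
[516.3  37.5] 1.7993803846398757
button 55 [ 454.7 -303.1  228.1] [ 198.2 -342.9   62.1] [ 505.7 -127.9 1328.9]
```

```bash
python3 -m crank '[[-0.5,-0.4,0,0],[-0.46,-0.4,0,0],[-0.3,-0.3,0,0],[0,0,0.5,-1],[0,0,0.6,-1]]'
python3 -m crank '[[0,0,0.5,0],[0,0,0.3,0],[0,0,0,0],[0,0,0,0],[0,0,0,0]]'
python3 - <<'E'
from plant import readout, snapshot
from fit import *
for n in('side','wrist'):
    d=snapshot(n);np.savez(n+'4.npz',**d)
    im=d['image'];b=(70,230,240,360) if n=='side' else (150,300,220,420)
    cv2.imwrite(f'pics/{n}4.png',cv2.resize(im[b[0]:b[1],b[2]:b[3]],None,fx=3.7,fy=3.7))
s=readout.sense();print(s['t'],s['tool_pos'],s['eef_rot'],s['ft_force'])
E
```

```text
t: 2.48
tool_pos: [519.3, 37.4, 143.1]
eef_rot: [[-0.979, 0.202, 0.004], [0.202, 0.979, 0.001], [-0.004, 0.002, -1.0]]
ft_force: [-0.0, 0.4, -0.0]
grip_width: 0.7
t: 2.9
tool_pos: [517.9, 38.0, 110.9]
eef_rot: [[-0.979, 0.204, 0.001], [0.204, 0.979, 0.0], [-0.001, 0.001, -1.0]]
ft_force: [0.0, 0.3, 0.2]
grip_width: 0.4
3.0 [518.21196828  37.8417064  111.16020679] [[-9.78883699e-01  2.04408335e-01  1.98408895e-03]
 [ 2.04409869e-01  9.78885204e-01  6.02186211e-04]
 [-1.81910343e-03  9.95037628e-04 -9.99997850e-01]] [ 0.22818579 -0.01267981  0.62037348]
```

View pics/side4.png

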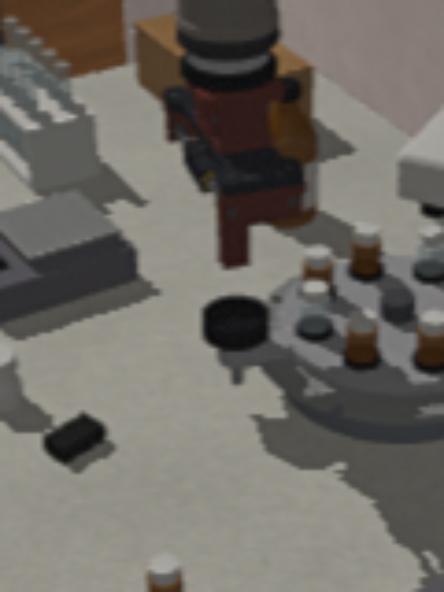

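View pics/wrist4.png

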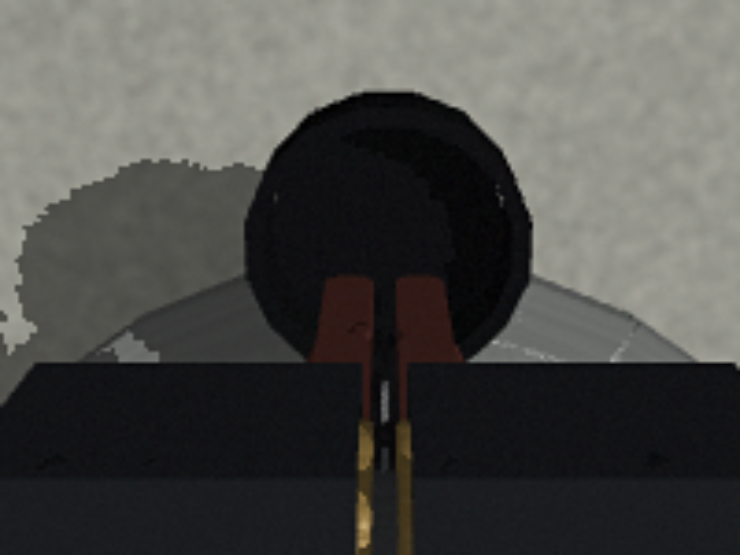

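The fingers are centred over the cap and still clear of it in both views. Next, a gentle descent watching force.

```bash
python3 -m crank '[[0,0,0.15,0],[0,0,0.15,0],[0,0,0.15,0],[0,0,0.05,0],[0,0,0,0]]'
python3 -m crank '[[0,0,0.1,0],[0,0,0.1,0],[0,0,0,0]]'
```

```text
t: 3.42
tool_pos: [516.7, 37.3, 89.2]
eef_rot: [[-0.979, 0.205, -0.002], [0.205, 0.979, -0.0], [0.001, -0.001, -1.0]]
ft_force: [0.6, 0.6, 0.1]
grip_width: -0.0
t: 3.67
tool_pos: [516.9, 37.4, 81.3]
eef_rot: [[-0.979, 0.205, -0.001], [0.205, 0.979, -0.0], [0.001, -0.0, -1.0]]
ft_force: [-0.8, 0.4, -0.1]
grip_width: 0.2
```

```bash
python3 -m crank '[[0,0,0.05,0],[0,0,0.05,0],[0,0,0,0]]'; python3 - <<'E'
from plant import readout, snapshot
from fit import *
d=snapshot('side');cv2.imwrite('pics/side5.png',cv2.resize(d['image'][80:180,250:380],None,fx=6,fy=6))
s=readout.sense();print(s['t'],s['tool_pos'],s['ft_force'])
E
```

```text
t: 3.92
tool_pos: [517.2, 37.4, 77.7]
eef_rot: [[-0.979, 0.205, -0.0], [0.205, 0.979, -0.0], [0.0, -0.0, -1.0]]
ft_force: [-0.5, 1.1, 0.0]
grip_width: 0.3
3.9667 [517.25277052  37.41164372  77.89198007] [ 0.37324909  0.52571426 -0.60001889]
```

View pics/side5.png

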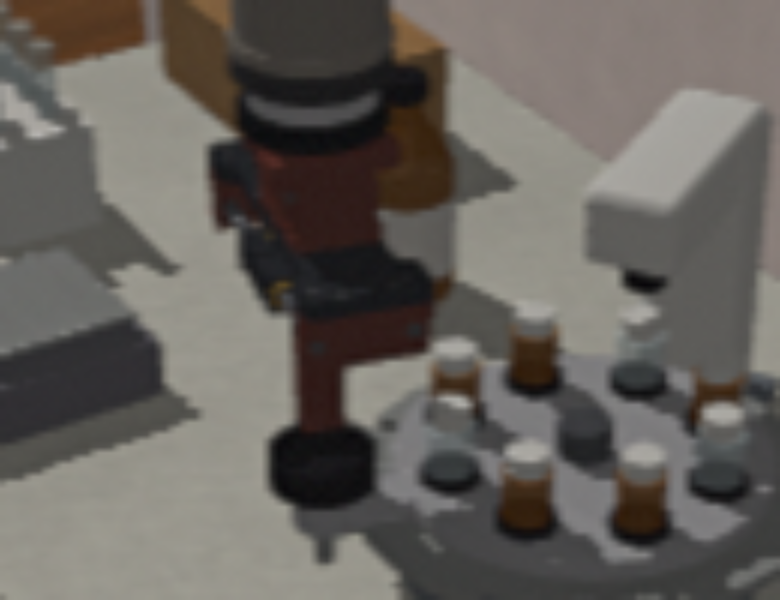

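There's no contact at TCP z 78, so the offset is real and I expect contact near reported z 48. Before going lower I'll check how the finger bracket clears the vial tops.

```bash
python3 - <<'E'
from plant import snapshot
from fit import *
np.set_printoptions(precision=1,suppress=True)
d0=load('top0');ax=np.array([663,5.5])
for u,v in[(282.5,160),(298.3,158.3),(268,151.5),(265,136),(307.5,141.5)]:
    p=ray(d0,u,v,110);print(p,np.hypot(*(p[:2]-ax)))
d=snapshot('side')
for u in(302,308,312,316,320): print(u,[dep(d,u,v).round(0) for v in (132,134,136,138,140,142,144,146)])
for v in(142,146,150):print(v,dep(d,304,v))
E
```

```text
[587.5  18.4 110. ] 76.62411223795152
[592.1 -36.7 110. ] 82.53306860497999
[619.9  69.1 110. ] 76.85645543876144
[677.5  80.1 110. ] 75.96544234119327
[652.6 -69.7 110. ] 75.86665435208725
302 [array([473., -42., 229.]), array([473., -41., 223.]), array([477., -34., 211.]), array([475., -37., 207.]), array([478., -33., 197.]), array([509.,  26., 151.]), array([511.,  30., 141.]), array([510.,  28., 135.])]
308 [array([490., -46., 226.]), array([492., -42., 218.]), array([494., -39., 209.]), array([493., -41., 203.]), array([492., -43., 198.]), array([647., 238.,  -1.]), array([639., 223.,   1.]), array([636., 218.,  -4.])]
312 [array([502., -48., 224.]), array([506., -42., 213.]), array([506., -41., 207.]), array([505., -42., 200.]), array([669., 246.,  -3.]), array([660., 229.,  -0.]), array([654., 220.,  -2.]), array([646., 205.,  -0.])]
316 [array([514., -51., 222.]), array([517., -45., 212.]), array([518., -43., 204.]), array([517., -45., 198.]), array([680., 235.,  -0.]), array([672., 222.,  -0.]), array([668., 214.,  -3.]), array([620., 132.,  46.])]
320 [array([525., -53., 220.]), array([529., -47., 209.]), array([529., -46., 202.]), array([529., -47., 195.]), array([692., 225.,   1.]), array([687., 217.,  -2.]), array([636., 131.,  50.]), array([618., 102.,  62.])]
142 [516.2  27.  148.1]
146 [517.3  29.5 132.2]
150 [515.7  27.2 119.4]
```

The body sits about 80 mm above the visible tip, so it clears the vials. I'll continue down.

```bash
python3 -m crank '[[0,0,0.15,0],[0,0,0.2,0],[0,0,0.2,0],[0,0,0.05,0],[0,0,0,0]]'
```

```text
t: 4.43
tool_pos: [516.5, 37.2, 52.9]
eef_rot: [[-0.979, 0.205, -0.002], [0.205, 0.979, -0.001], [0.002, -0.001, -1.0]]
ft_force: [0.5, 0.5, -0.2]
grip_width: 0.2
```

```bash
python3 -m crank '[[0,0,0.05,0],[0,0,0,0]]';python3 -m crank '[[0,0,0.05,0],[0,0,0,0]]';python3 -m crank '[[0,0,0.05,0],[0,0,0,0]]'
```

```text
t: 4.6
tool_pos: [517.3, 37.4, 51.8]
eef_rot: [[-0.979, 0.205, -0.0], [0.205, 0.979, -0.0], [0.0, -0.0, -1.0]]
ft_force: [-0.6, -0.2, -0.5]
grip_width: 0.4
t: 4.77
tool_pos: [517.4, 37.4, 50.0]
eef_rot: [[-0.979, 0.205, 0.0], [0.205, 0.979, 0.0], [-0.0, 0.0, -1.0]]
ft_force: [-0.1, 0.7, -0.3]
grip_width: 0.1
t: 4.93
tool_pos: [517.4, 37.4, 47.9]
eef_rot: [[-0.979, 0.205, 0.0], [0.205, 0.979, 0.0], [-0.0, 0.0, -1.0]]
ft_force: [0.8, 0.1, 0.0]
grip_width: 0.4
```

```bash
python3 -m crank '[[0,0,0.05,0],[0,0,0,0]]';python3 -m crank '[[0,0,0.05,0],[0,0,0,0]]';python3 -m crank '[[0,0,0.05,0],[0,0,0,0]]'
```

```text
t: 5.1
tool_pos: [517.5, 37.5, 46.2]
eef_rot: [[-0.979, 0.205, 0.0], [0.205, 0.979, 0.0], [-0.0, 0.0, -1.0]]
ft_force: [-1.4, 0.5, 6.5]
grip_width: 0.5
t: 5.27
tool_pos: [517.5, 37.4, 44.3]
eef_rot: [[-0.979, 0.205, 0.0], [0.205, 0.979, 0.0], [-0.0, 0.0, -1.0]]
ft_force: [-1.0, -0.5, 5.2]
grip_width: 0.1
t: 5.43
tool_pos: [517.4, 37.4, 42.3]
eef_rot: [[-0.979, 0.205, 0.0], [0.205, 0.979, 0.0], [-0.0, 0.0, -1.0]]
ft_force: [-2.1, 0.0, 6.9]
grip_width: 0.4
```

Contact came at z about 46.7, with a 6 N spring start. The target is about 11 mm of press, z about 35.7.

```bash
python3 -m crank '[[0,0,0.05,0],[0,0,0.05,0],[0,0,0,0]]';python3 -m crank '[[0,0,0.04,0],[0,0,0.02,0],[0,0,0,0]]'; python3 - <<'E'
import numpy as np
# arc: chord steps of 5deg in the tool frame
# tool pos in table frame: r ; tool x radial outward, y(tool)= ? 
th=np.deg2rad(5);r=149
# outward=x_t at start; ccw tangent = -y_t (tool y=(.2,.98))
print('per 5deg: before-turn frame dx',r*(np.cos(th)-1),'dy',-r*np.sin(th))
E
```

```text
t: 5.68
tool_pos: [517.5, 37.5, 38.4]
eef_rot: [[-0.979, 0.205, 0.0], [0.205, 0.979, 0.0], [-0.0, 0.0, -1.0]]
ft_force: [-2.3, 0.1, 8.8]
grip_width: 0.6
t: 5.93
tool_pos: [517.5, 37.5, 36.2]
eef_rot: [[-0.979, 0.205, 0.0], [0.205, 0.979, 0.0], [-0.0, 0.0, -1.0]]
ft_force: [-3.5, -0.0, 8.8]
grip_width: 0.6
per 5deg: before-turn frame dx -0.5669899843299138 dy -12.986205669401066
```

```bash
python3 -m crank '[[0,-0.1,0,-0.3],[-0.004,-0.16,0,-0.5],[-0.004,-0.16,0,-0.5],[-0.004,-0.16,0,-0.5],[0,0,0,0]]'; python3 - <<'E'
from plant import readout, snapshot
from fit import *
d=snapshot('side');cv2.imwrite('pics/side6.png',cv2.resize(d['image'][80:180,250:380],None,fx=6,fy=6))
s=readout.sense();print(s['t'],s['tool_pos'],s['ft_force'])
p=s['tool_pos'][:2]-np.array([663,5.5]);print(np.hypot(*p),np.rad2deg(np.arctan2(p[1],p[0]))%360-167.6)
E
```

```text
t: 6.35
tool_pos: [514.8, 13.2, 36.5]
eef_rot: [[-0.999, 0.048, 0.001], [0.048, 0.999, -0.0], [-0.001, 0.0, -1.0]]
ft_force: [-2.5, -0.4, 8.7]
grip_width: 0.7
6.4 [514.76360025  13.60251483  36.44668443] [-1.9489244  -0.38975764  9.27114653]
148.45767395969352 9.271359516719542
```

View pics/side6.png

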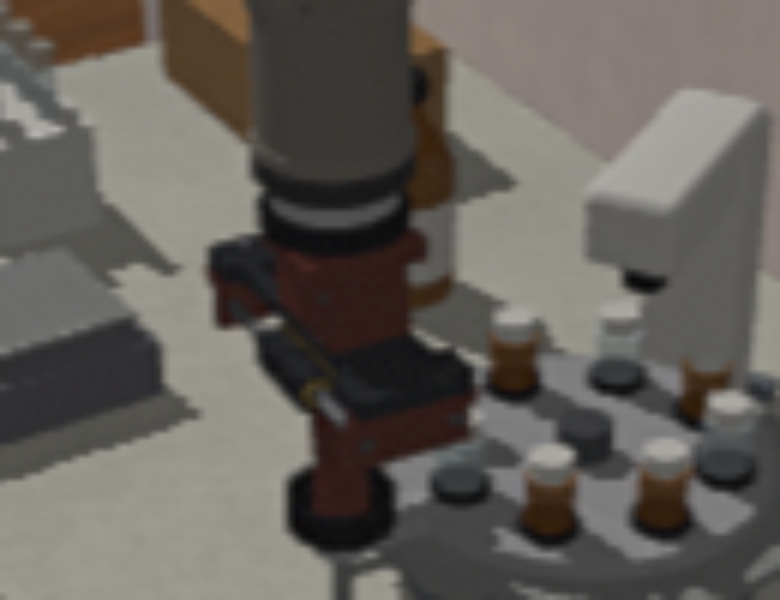

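The table turns with the cap, about 9° so far. Continuing.

```bash
python3 -m crank '[[-0.004,-0.16,0,-0.5],[-0.004,-0.16,0,-0.5],[-0.004,-0.16,0,-0.5],[-0.004,-0.16,0,-0.5],[-0.004,-0.16,0,-0.5]]';python3 -m crank '[[-0.004,-0.16,0,-0.5],[-0.004,-0.16,0,-0.5],[-0.004,-0.16,0,-0.5],[-0.004,-0.16,0,-0.5],[0,0,0,0]]'; python3 - <<'E'
from plant import readout, snapshot
from fit import *
np.set_printoptions(precision=1,suppress=True)
for n in('side','wrist','top'):
    d=snapshot(n);np.savez(n+'7.npz',**d)
    im=d['image'];b={'side':(100,200,250,380),'wrist':(150,300,220,420),'top':(90,200,230,350)}[n]
    cv2.imwrite(f'pics/{n}7.png',cv2.resize(im[b[0]:b[1],b[2]:b[3]],None,fx=4 if n=='wrist' else 5,fy=4 if n=='wrist' else 5))
s=readout.sense();print(s['t'],s['tool_pos'],s['ft_force'])
p=s['tool_pos'][:2]-np.array([663,5.5]);print(np.hypot(*p),np.rad2deg(np.arctan2(p[1],p[0]))%360-167.6)
E
```

```text
t: 6.82
tool_pos: [516.9, -17.5, 36.5]
eef_rot: [[-0.985, -0.17, 0.001], [-0.17, 0.985, 0.0], [-0.001, 0.0, -1.0]]
ft_force: [-1.4, 1.2, 8.9]
grip_width: 0.6
t: 7.23
tool_pos: [524.0, -44.0, 36.6]
eef_rot: [[-0.941, -0.337, 0.002], [-0.337, 0.941, -0.001], [-0.002, -0.001, -1.0]]
ft_force: [-1.7, -1.6, 9.2]
grip_width: 0.5
7.3833 [523.7 -43.1  36.5] [-1.7 -1.3  8.8]
147.5222822885853 31.62237862635621
```

View pics/wrist7.png

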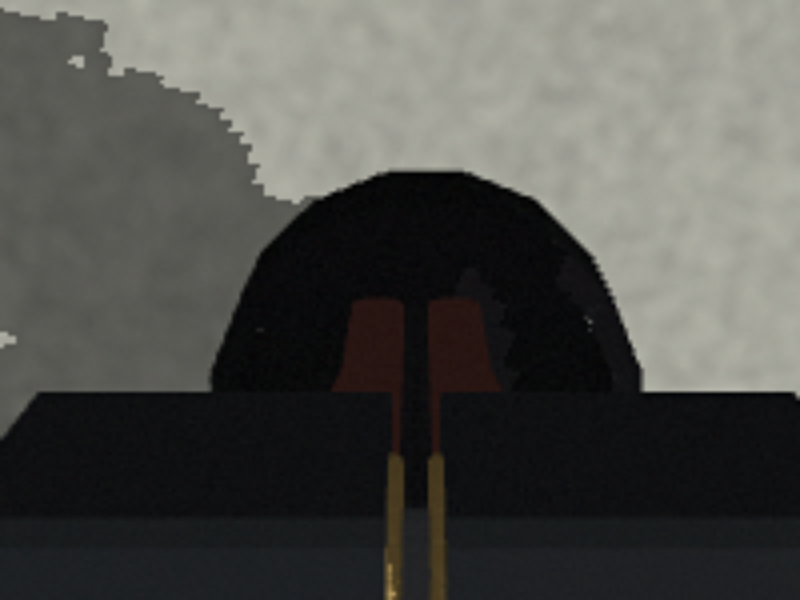

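View pics/top7.png

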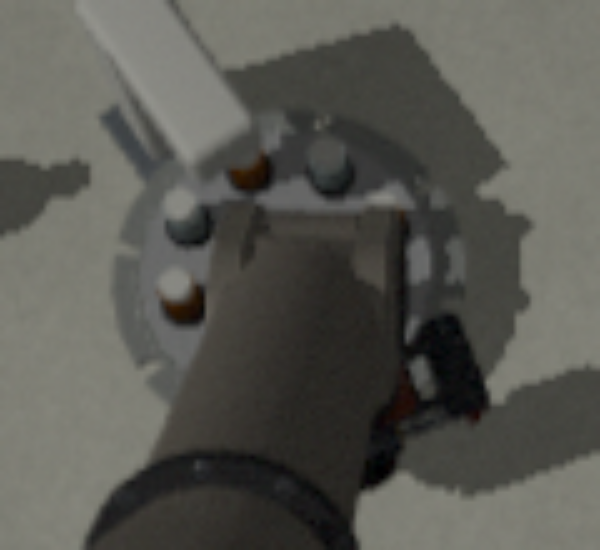

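View pics/side7.png

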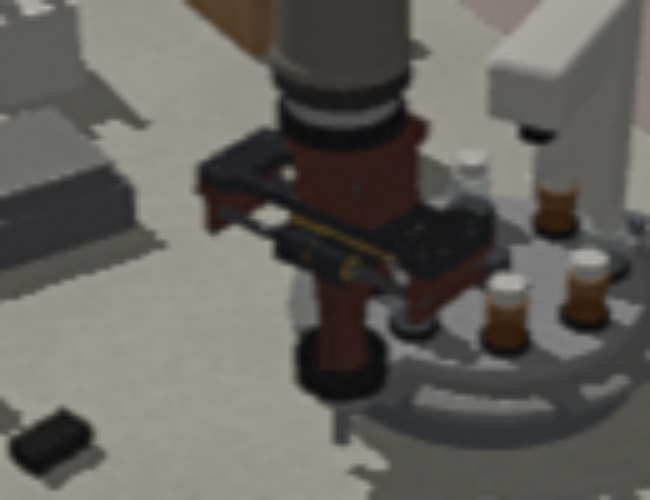

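By the tool's bearing, the cap is about 31.6° round and the finger is still centred. I'll go to about 39°, then ease the press so the lug can spring into the notch while the finger pushes on the cup's wall.

```bash
python3 -m crank '[[-0.002,-0.16,0,-0.4],[-0.002,-0.16,0,-0.4],[-0.002,-0.16,0,-0.4],[0,0,0,0],[0,0,0,0]]'; python3 -m crank '[[0,0,-0.05,0],[0,0,-0.05,0],[0,0,-0.04,0],[0,0,0,0]]'; python3 - <<'E'
from plant import readout, snapshot
from fit import *
np.set_printoptions(precision=1,suppress=True)
s=readout.sense();print(s['t'],s['tool_pos'],s['ft_force'])
p=s['tool_pos'][:2]-np.array([663,5.5]);print(np.hypot(*p),np.rad2deg(np.arctan2(p[1],p[0]))%360-167.6)
E
```

```text
t: 7.8
tool_pos: [531.6, -61.0, 36.7]
eef_rot: [[-0.902, -0.433, 0.002], [-0.433, 0.902, -0.001], [-0.002, -0.001, -1.0]]
ft_force: [-0.7, -1.7, 9.0]
grip_width: 0.3
t: 8.13
tool_pos: [530.4, -59.9, 41.4]
eef_rot: [[-0.901, -0.433, 0.0], [-0.433, 0.901, 0.0], [-0.0, -0.0, -1.0]]
ft_force: [0.4, -0.3, -0.2]
grip_width: 0.6
8.1333 [530.4 -59.9  41.4] [ 0.4 -0.3 -0.2]
147.87906430871305 38.64348734890666
```

```bash
python3 -m crank '[[0,-0.1,0,0],[0,-0.1,0,0],[0,0,0,0]]'; python3 -m crank '[[0,-0.05,0,0],[0,-0.05,0,0],[0,0,0,0]]';python3 -m crank '[[0,-0.05,0,0],[0,-0.05,0,0],[0,0,0,0]]'
```

```text
t: 8.38
tool_pos: [533.9, -68.3, 41.0]
eef_rot: [[-0.902, -0.432, -0.0], [-0.432, 0.902, -0.001], [0.0, -0.0, -1.0]]
ft_force: [0.2, 0.1, -0.4]
grip_width: 0.3
t: 8.63
tool_pos: [535.5, -71.1, 41.1]
eef_rot: [[-0.901, -0.433, -0.0], [-0.433, 0.901, -0.0], [0.0, 0.0, -1.0]]
ft_force: [-1.7, -0.8, -0.1]
grip_width: 1.1
t: 8.88
tool_pos: [537.2, -73.7, 41.1]
eef_rot: [[-0.901, -0.434, -0.0], [-0.434, 0.901, 0.001], [0.0, 0.001, -1.0]]
ft_force: [-1.2, 3.4, -0.8]
grip_width: 0.6
```

```bash
python3 -m crank '[[-0.005,-0.05,0,-0.3],[-0.005,-0.05,0,-0.3],[0,0,0,0]]'; python3 -m crank '[[-0.005,-0.04,0,-0.3],[-0.005,-0.04,0,-0.3],[0,0,0,0]]'; python3 - <<'E'
from plant import readout, snapshot
from fit import *
np.set_printoptions(precision=1,suppress=True)
for n in('wrist','side'):
    d=snapshot(n);np.savez(n+'8.npz',**d)
    im=d['image'];b={'side':(100,200,250,380),'wrist':(150,300,220,420)}[n]
    cv2.imwrite(f'pics/{n}8.png',cv2.resize(im[b[0]:b[1],b[2]:b[3]],None,fx=4,fy=4))
s=readout.sense();print(s['t'],s['tool_pos'],s['ft_force'])
p=s['tool_pos'][:2]-np.array([663,5.5]);print(np.hypot(*p),np.rad2deg(np.arctan2(p[1],p[0]))%360-167.6)
E
```

```text
t: 9.13
tool_pos: [539.4, -77.6, 41.2]
eef_rot: [[-0.877, -0.481, -0.0], [-0.481, 0.877, 0.0], [-0.0, 0.0, -1.0]]
ft_force: [-0.5, 2.4, -0.3]
grip_width: 0.3
t: 9.38
tool_pos: [542.5, -81.9, 41.9]
eef_rot: [[-0.85, -0.526, 0.002], [-0.526, 0.85, -0.002], [-0.001, -0.003, -1.0]]
ft_force: [0.1, -2.0, 4.6]
grip_width: 0.7
9.4833 [542.6 -82.   42. ] [ 1.1 -2.2  3.7]
148.81799403953804 48.42021479016438
```

View pics/wrist8.png

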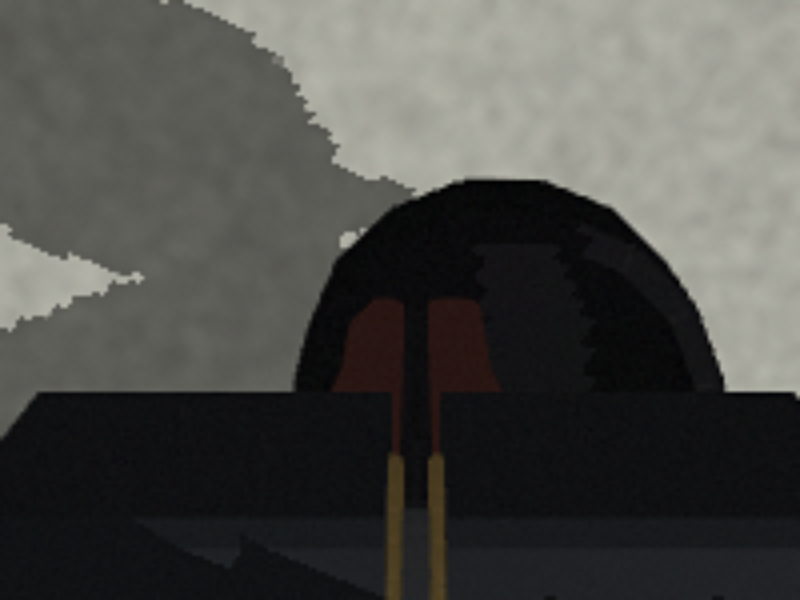

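View pics/side8.png

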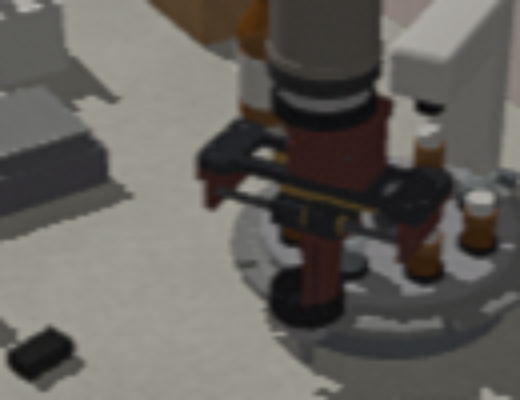

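The finger is on the leading wall and there is now 4–5 N upward force at z 42. That means the cap has risen against the tip at the notch. I'll back off the wall slightly, then lift.

```bash
python3 -m crank '[[0,0.05,-0.05,0],[0,0.05,-0.05,0],[0,0,0,0]]'; python3 -m crank '[[0,0.05,-0.1,0],[0,0,-0.2,0],[0,0,-0.4,0],[0,0,-0.6,0],[0,0,0,0]]'; python3 - <<'E'
from plant import readout, snapshot
from fit import *
np.set_printoptions(precision=1,suppress=True)
for n in('wrist','side'):
    d=snapshot(n);np.savez(n+'9.npz',**d)
    im=d['image'];b={'side':(100,200,250,380),'wrist':(150,300,220,420)}[n]
    cv2.imwrite(f'pics/{n}9.png',cv2.resize(im[b[0]:b[1],b[2]:b[3]],None,fx=4,fy=4))
s=readout.sense();print(s['t'],s['tool_pos'],s['ft_force'])
E
```

```text
t: 9.73
tool_pos: [539.7, -77.5, 46.2]
eef_rot: [[-0.851, -0.525, 0.001], [-0.525, 0.851, -0.001], [-0.001, -0.001, -1.0]]
ft_force: [0.1, -3.0, 6.5]
grip_width: 0.9
t: 10.15
tool_pos: [540.1, -74.7, 101.0]
eef_rot: [[-0.851, -0.526, 0.005], [-0.526, 0.851, 0.0], [-0.004, -0.002, -1.0]]
ft_force: [0.4, -0.2, 1.0]
grip_width: 0.2
10.25 [538.3 -74.6  98.1] [ 0.  -0.  -0.9]
```

View pics/wrist9.png

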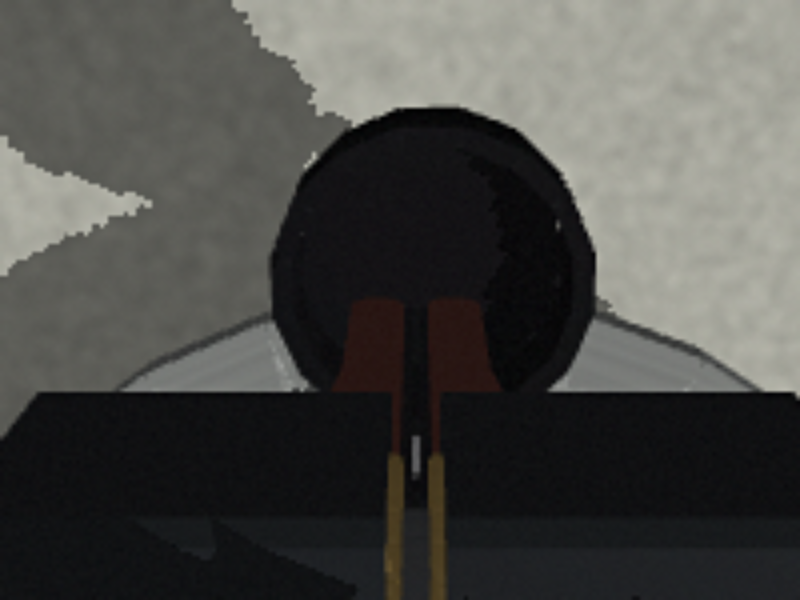

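View pics/side9.png

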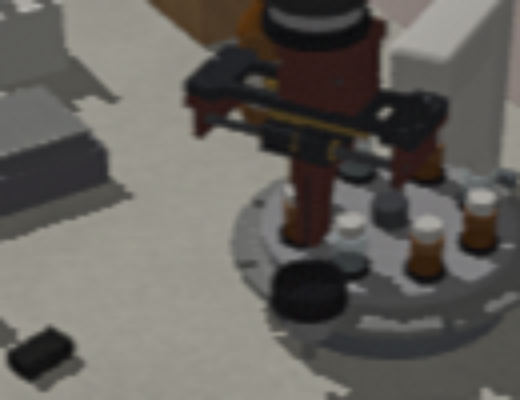

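```bash
cat > cap.py <<'E'
from fit import *
def cloud(d,u0,u1,v0,v1):
    K=d['intrinsics'];uu,vv=np.meshgrid(np.arange(u0,u1),np.arange(v0,v1));z=d['range_z'][v0:v1,u0:u1]
    P=np.linalg.inv(K)@np.stack([uu.ravel(),vv.ravel(),np.ones(uu.size)])*z.ravel();return (d['R'].T@(P-d['t'][:,None])).T
def rep(d,b,g,lo=93,hi=104):
    P=cloud(d,*b);P=P[np.hypot(*(P[:,:2]-g).T)<36]
    F=P[np.hypot(*(P[:,:2]-g).T)<15];print('floor z',np.median(F[:,2]) if len(F) else None,'max z pct',np.percentile(P[:,2],[90,95,98]))
    Q=P[(P[:,2]>lo)&(P[:,2]<hi)][:,:2]
    if len(Q)>10:
        r=least_squares(lambda q:np.hypot(*(Q-q).T)-27,g,loss='soft_l1').x;a=r-np.array([663,5.5]);print(len(Q),r,np.hypot(*a),np.rad2deg(np.arctan2(a[1],a[0]))%360)
E
python3 - <<'E'
from cap import *
g=np.array([537.,-75])
rep(load('wrist9'),(285,372,172,225),g)
rep(load('side9'),(316,340,160,184),g)
print('before');rep(load('wrist4'),(280,370,172,225),np.array([516.7,38]));rep(load('wrist3'),(250,307,200,246),np.array([516.7,38]))
print('pressed');rep(load('wrist8'),(290,400,190,240),g)
E
```

```text
floor z 82.78950134940277 max z pct [96.79299544 97.24360773 97.64707396]
776 [537.99806508 -71.23854778] 146.67749809801555 211.54571725834117
floor z 81.69049996668788 max z pct [ 97.28092231  98.47200623 136.10030398]
83 [536.67181514 -73.00212669] 148.73262649763933 211.85740445656484
before
floor z 82.71002699021713 max z pct [96.76412473 97.22636927 97.65055584]
790 [517.69492786  40.10804098] 149.36961032614758 166.6031754508855
floor z 82.40493667856627 max z pct [96.28333553 96.87868884 97.46347536]
344 [517.42873395  40.44358988] 149.70653951103452 166.50185292515894
pressed
floor z 77.16910445044334 max z pct [91.34157598 92.07012054 96.69224197]
182 [555.64070333 -72.65448269] 132.79360581457783 216.05354195442175
```

The cap floor and rim are back at their starting height (82.8 now, 82.7 at the start), and the cap has moved 44.9°. The notch is locked. Next is the grey console: turn the wrist back and move.

```bash
python3 -m crank '[[0,0,-0.2,1],[0,0,-0.2,1],[0,0,-0.1,1],[0,0,0,1],[0,0,0,1]]'; python3 -m crank '[[0,0,0,1],[0,0,0,1],[0,0,0,1],[0,0,0,0]]'; python3 - <<'E'
from plant import readout
import numpy as np
s=readout.sense();R=np.array(s['eef_rot']);d=np.array([494,-329,s['tool_pos'][2]])-s['tool_pos'];print(s['joint_pos'],R.T@d/40)
E
```

```text
t: 10.67
tool_pos: [537.1, -74.8, 116.4]
eef_rot: [[-0.994, -0.112, -0.002], [-0.112, 0.994, 0.0], [0.002, 0.001, -1.0]]
ft_force: [0.1, 0.0, -0.4]
grip_width: 0.6
t: 11.0
tool_pos: [537.0, -74.7, 116.1]
eef_rot: [[-0.989, 0.147, -0.003], [0.147, 0.989, 0.0], [0.003, -0.0, -1.0]]
ft_force: [0.1, -0.4, 0.9]
grip_width: 0.4
[-0.17958994  0.34720899  0.24995324  1.95463713 -0.1117514   0.85543618
  1.55275556] [ 1.26433649e-01 -6.44648114e+00  1.79176718e-03]
```

```bash
python3 -m crank '[[0,-0.5,0,0],[0.02,-0.8,0,0],[0.02,-0.8,0,0],[0.02,-0.8,0,0],[0.02,-0.8,0,0]]'; python3 -m crank '[[0.02,-0.8,0,0],[0.02,-0.8,0,0],[0,-0.6,0,0],[0,-0.3,0,0],[0,0,0,0]]';  python3 - <<'E'
from plant import readout, snapshot
from cap import *
np.set_printoptions(precision=2,suppress=True)
for n in('wrist','side','top'):
    d=snapshot(n);np.savez(n+'10.npz',**d)
    im=d['image'];b={'side':(170,270,300,430),'wrist':(120,300,200,440),'top':(90,200,230,420)}[n]
    cv2.imwrite(f'pics/{n}10.png',cv2.resize(im[b[0]:b[1],b[2]:b[3]],None,fx=3.3 if n=='wrist' else 4,fy=3.3 if n=='wrist' else 4))
s=readout.sense();print(s['t'],s['tool_pos'],s['ft_force'])
R=np.array(s['eef_rot']);d=np.array([494,-329,s['tool_pos'][2]])-s['tool_pos'];print(R.T@d/40)
w=load('wrist10');im=w['image'];m=((im.min(2)>110)).astype(np.uint8)
P=cloud(w,0,640,0,400);g=np.array([494.,-329]);k=(np.hypot(*(P[:,:2]-g).T)<25)&(P[:,2]>60)&(P[:,2]<72);Q=P[k];print(len(Q),Q.mean(0),Q.min(0),Q.max(0))
E
```

```text
t: 11.42
tool_pos: [512.5, -222.0, 116.5]
eef_rot: [[-0.99, 0.141, -0.002], [0.141, 0.99, 0.001], [0.002, 0.0, -1.0]]
ft_force: [0.4, 0.3, -0.1]
grip_width: 0.6
t: 11.83
tool_pos: [495.9, -322.7, 116.7]
eef_rot: [[-0.989, 0.147, -0.001], [0.147, 0.989, -0.001], [0.001, -0.001, -1.0]]
ft_force: [-0.6, 0.0, 1.0]
grip_width: 0.5
11.9833 [ 497.98 -317.62  116.67] [-0.93  0.32  0.16]
[ 0.06 -0.3  -0.  ]
754 [ 493.34 -327.68   65.44] [ 480.58 -341.18   60.05] [ 508.31 -314.3    67.71]
```

View pics/wrist10.png

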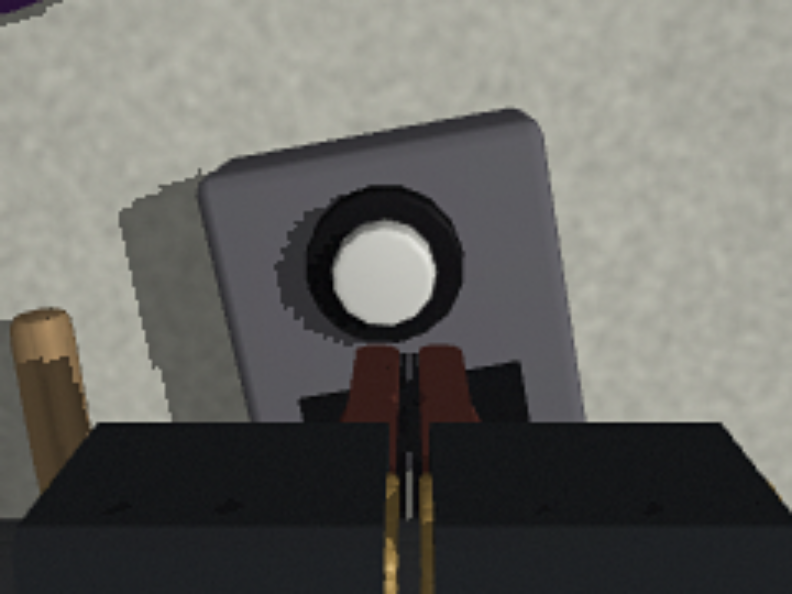

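View pics/top10.png

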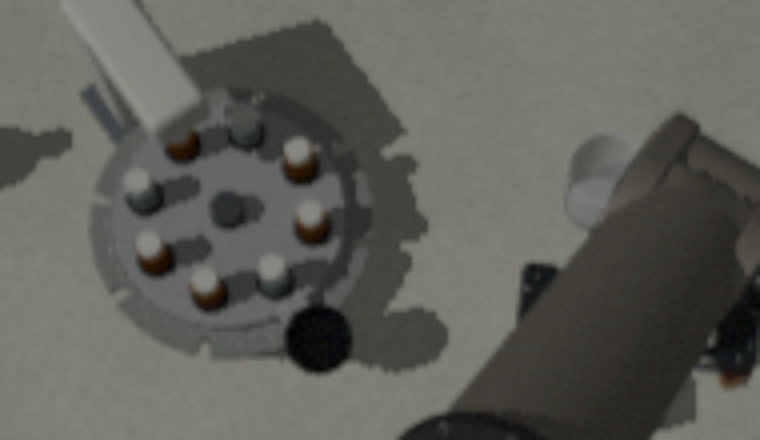

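The table sits one notch on, with the cap up at about (320,338) in the top crop. The wrist view shows the white button just ahead of the tips, at (494,-328), top at about 66. I'll centre on it and descend.

```bash
python3 -m crank '[[0.05,-0.2,0,0],[0.02,-0.07,0.2,0],[0,0,0.5,0],[0,0,0.5,0],[0,0,0.4,0]]'; python3 -m crank '[[0,0,0.2,0],[0,0,0.15,0],[0,0,0,0],[0,0,0,0]]'
```

```text
t: 12.4
tool_pos: [492.8, -329.3, 51.6]
eef_rot: [[-0.99, 0.144, -0.001], [0.144, 0.99, 0.001], [0.001, 0.001, -1.0]]
ft_force: [0.1, 0.1, -0.8]
grip_width: 0.4
t: 12.73
tool_pos: [493.4, -330.3, 39.5]
eef_rot: [[-0.99, 0.144, 0.0], [0.144, 0.99, -0.0], [-0.0, -0.0, -1.0]]
ft_force: [1.0, -0.9, 0.5]
grip_width: 0.7
```

```bash
python3 -m crank '[[0,0,0.05,0],[0,0,0.05,0],[0,0,0,0]]'; python3 -m crank '[[0,0,0.05,0],[0,0,0,0]]'
```

```text
t: 12.98
tool_pos: [493.4, -330.3, 35.5]
eef_rot: [[-0.989, 0.145, 0.001], [0.145, 0.989, -0.0], [-0.001, -0.0, -1.0]]
ft_force: [-0.4, -0.5, -1.1]
grip_width: 0.6
t: 13.15
tool_pos: [493.1, -330.2, 33.2]
eef_rot: [[-0.989, 0.145, 0.0], [0.145, 0.989, 0.0], [-0.0, 0.0, -1.0]]
ft_force: [-0.2, 1.1, -0.3]
grip_width: 0.7
```

```bash
python3 -m crank '[[0,0,0.05,0],[0,0,0.03,0],[0,0,0,0]]'; python3 -m crank '[[0,0,0.05,0],[0,0,0,0]]'; python3 -m crank '[[0,0,0.05,0],[0,0,0,0]]'; python3 -m crank '[[0,0,0.05,0],[0,0,0,0]]'
```

```text
t: 13.4
tool_pos: [493.3, -330.3, 30.0]
eef_rot: [[-0.989, 0.145, 0.0], [0.145, 0.989, -0.0], [-0.0, -0.0, -1.0]]
ft_force: [-0.1, 0.2, 1.3]
grip_width: 0.2
t: 13.57
tool_pos: [493.4, -330.3, 28.0]
eef_rot: [[-0.989, 0.145, 0.0], [0.145, 0.989, -0.0], [-0.0, -0.0, -1.0]]
ft_force: [-0.2, 0.3, 2.8]
grip_width: 0.0
t: 13.73
tool_pos: [493.3, -330.3, 26.0]
eef_rot: [[-0.989, 0.145, 0.0], [0.145, 0.989, -0.0], [-0.0, -0.0, -1.0]]
ft_force: [-0.2, 1.3, 3.1]
grip_width: 0.5
t: 13.9
tool_pos: [493.4, -330.4, 24.7]
eef_rot: [[-0.989, 0.145, 0.0], [0.145, 0.989, 0.0], [-0.0, 0.0, -1.0]]
ft_force: [-0.9, 1.2, 8.9]
grip_width: 0.9
```

The force jumps to 8.9 N and z stalls, so the button is on its stop. I'll add a little more to be sure, then let go.

```bash
python3 -m crank '[[0,0,0.03,0],[0,0,0,0],[0,0,0,0]]'; python3 -m crank '[[0,0,-0.1,0],[0,0,-0.3,0],[0,0,-0.5,0],[0,0,-0.6,0],[0,0,-0.6,0]]';python3 -m crank '[[0.4,0,-0.5,0],[0.4,0,-0.3,0],[0,0,0,0],[0,0,0,0],[0,0,0,0]]'; python3 - <<'E'
from plant import readout, snapshot
from cap import *
np.set_printoptions(precision=2,suppress=True)
for n in('wrist','side','top'):
    d=snapshot(n);np.savez(n+'11.npz',**d);cv2.imwrite(f'pics/{n}11.png',d['image'])
s=readout.sense();print(s['t'],s['tool_pos'],s['ft_force'],s['joint_vel'])
w=load('wrist11');P=cloud(w,0,640,0,400);g=np.array([494.,-329]);k=(np.hypot(*(P[:,:2]-g).T)<12);print('button z',np.percentile(P[k][:,2],[10,50,90]))
rep(load('top11'),(290,330,160,190),np.array([537.,-75]));rep(load('side11'),(310,345,155,190),np.array([537.,-75]))
E
```

```text
t: 14.15
tool_pos: [493.4, -330.4, 24.5]
eef_rot: [[-0.989, 0.145, 0.001], [0.145, 0.989, 0.0], [-0.001, 0.0, -1.0]]
ft_force: [-4.3, 3.4, 19.3]
grip_width: 0.2
t: 14.57
tool_pos: [492.4, -329.9, 107.5]
eef_rot: [[-0.989, 0.145, -0.002], [0.145, 0.989, 0.001], [0.002, 0.0, -1.0]]
ft_force: [-0.1, 0.3, 0.6]
grip_width: 0.6
t: 14.98
tool_pos: [461.8, -325.1, 138.3]
eef_rot: [[-0.99, 0.144, -0.0], [0.144, 0.99, 0.001], [0.0, 0.0, -1.0]]
ft_force: [0.8, -0.5, 0.0]
grip_width: 0.5
15.1333 [ 461.7  -325.08  137.82] [1.18 0.12 0.99] [-0.  0.  0.  0.  0.  0.  0.]
button z [64.71 65.64 66.3 ]
floor z 84.63100839798834 max z pct [ 99.22 100.7  102.21]
69 [536.36 -72.13] 148.53803633167428 211.5091063013697
floor z 61.0180070868975 max z pct [96.36 97.04 98.01]
82 [537.2  -72.92] 148.23848748731174 211.93816859820663
```

View pics/side11.png

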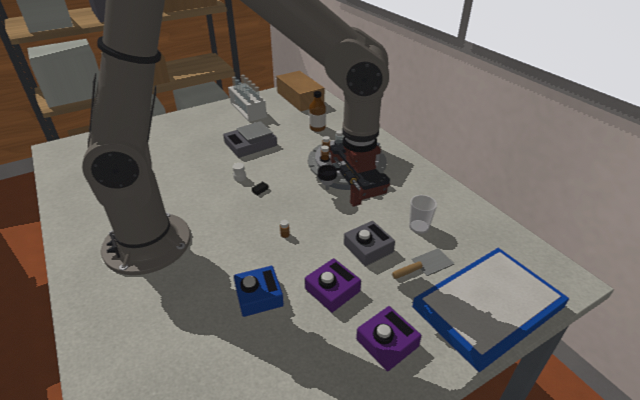

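View pics/top11.png

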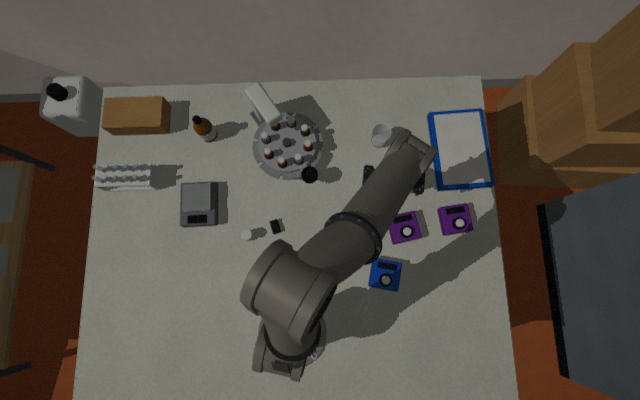

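The side and top views show the arm clear of everything, the cap up at the new notch at (309,174) in the top view, the button back up at z 65.6, and the loose things where they stood. Handing in.

```bash
python3 -c "
from plant import job
print(job.sign_off())"
```

```text
the job is handed in; nothing more can be done
None
```

The job is done and handed in at about 15 s. I pressed the release cap down about 11 mm with closed fingertips and pushed the table counter-clockwise to the next notch, where the cap sprang up. Then I pressed the grey console's button to its stop, with 19 N at the end, and let it go.

**Last checks**
- **Cap:** the floor is back at its starting height, 82.8 mm against 82.7 mm in the wrist view.
- **Table angle:** the turn measured 44.9° from the wrist view, and 44.2° and 44.3° from the top and side views. That spread is within my measuring error.
- **Button:** its top is back up, at about 65.6 mm.
- **Other things:** by eye, everything else on the bench stands where it was, and the robot touches nothing.

**Readings that disagreed**
- **TCP height:** the reported TCP z was about 36–37 mm lower than the real fingertips. The side and wrist depth and both contacts showed this, so I worked by force instead.
- **Cap floor in the last side view:** the automatic reading gave 61 mm, which I did not follow up. The gripper or the near wall may have hidden the floor. The rim there read about 97–98 mm, and the top view gave the floor at 84.6 mm, both matching a raised cap.

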